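Dial the fifth source on the video switcher and take it

ROBOT

A 6-joint arm with a two-finger parallel gripper is mounted at the origin on the work surface. World frame = base frame: x ahead of the robot, y to its left, z up, the work surface at z = 0. Lengths are in mm, angles in rad, forces in N, time in s.
With the tool pointing down it reaches from about 350 to 875 mm from the base axis. Payload 4.2 kg.
Tool frame: the origin (TCP) lies at the very end of the fingers, on their centre line; the grasp point (between the pads) lies 19 mm behind it; z points along the fingers, y is the direction in which the jaws open and shut (so a half turn about z gives the same grasp; the last joint's range is limited). The gripper opens to 85 mm and grips with 20 to 120 N. Pads are 22 mm wide; open, the fingers measure 114 mm over their backs; the gripper's body (76 mm by 85 mm) begins 54 mm behind the grasp point. The pads swing forward as they close: fully open they stand 13 mm farther back than shut.
Start: joints at [1.512, 0.385, 0.008, 0, -1.194, -0.259], TCP at [195.266, 593.692, 231.312] pointing down, gripper open.
Joint ranges: [-3.14, 3.14], [-1.21, 2.06], [-1.07, 1.41], [-3.16, 2.05], [-2.99, -0.16], [-3.1, 3.1]. Speed limits (rad/s): [2.79, 2.79, 3.14, 3.14, 3.14, 3.14].

INTERFACE

Orientations are given as a unit quaternion [x, y, z, w].
In Python, from bench import arm gives the robot as it stands.
- The arm moves only by the tool apply_moves, never from a script. Its argument "plan" is one flat list of numbers, 5 for each row, row after row: the gripper's target within -1 to 1 (shut at 1, half-way at 0, fully open at -1), then the shift along the world's x, y, z in m, then the turn about the world's z in degrees. A call has 1 to 8 rows; each row is the pose to reach, as a shift and turn from the pose commanded when the call began; what a row does not reach only later rows make up. A row lasts 1/12 s, in which the tool goes at most 41.7 mm and 7.16 degrees, less where a joint would pass 70% of its speed; a pose out of reach is approached as far as the arm can. A call with a gripper value outside its range is refused whole. The fingers move at their own pace and stop on an object; the grip force is fixed at half the most. Time passes only in rows, so rows that repeat a pose let the fingers close. It gives the time, the measured TCP pose, the force and the opening at its end, in the units of the state.
- arm.read_state(): the state, without advancing time (a new reading comes with each control period).
- arm.get_image(name): name is "scene" or "top" or "wrist"; returns a dict with "color" (480x640x3 uint8, red, green, blue), "range_z" (480x640 float32, mm along the optical axis (not along the pixel's ray), 0 where there is no reading), "camera_matrix" (3x3 intrinsics, pixels), "k1" (the pictures are not rectified: a ray, as slopes to the right and down, at radius r is drawn at 1 + k1 r^2 times it, then the intrinsics apply), "camera_from_world" (4x4, takes a point from world to camera coordinates); the wrist camera has in their place "mount" (4x4, takes a point from camera to tool coordinates, whose origin is the TCP and whose axes are the flange's). Camera axes: x right, y down, z forward; pixel columns grow to the right and rows downward; lengths in mm; the calibration is good to about 2 mm. A picture is of the moment at which its call begins: read the wrist's pose just before it.
- arm.job_done(): hands the job in, once; it reports no verdict.
The state is a dict: "clock": time; "joints": joint angles; "joint_vel": joint speeds; "joint_efforts": joint torques, N m; "position": TCP position; "ee_rot": TCP orientation; "contact_force": force on the tool from outside, world axes, zero at the start; "wrist_torque": the same for the moment, N m; "gripper_width": finger opening in mm.
Only numpy, scipy, OpenCV 4.12 (cv2) and the standard library are available. Lean on these libraries where they do the work, as an engineer would, in place of code of your own. Each camera call takes 0.05 s, during which the arm holds its last target.

TASK

On the live-visuals desk, push the switcher's lever round clockwise with a fingertip, click by click, until it rests in the fifth of its six click positions (counted clockwise, the first being its anticlockwise end), without ever going on to the sixth. Then press the square take key on the other box fully down and let it come back up. Do not pinch the lever between the fingers, do not press the key before the lever is set, and leave the phone, tub, loupe and remote where they lie.

Things in the scene. Friction and masses are not known exactly. Their poses are not given: they have to be found in the camera images.
- switcher: Source switcher: flat aluminium box 150 x 150 mm, 50 mm high, fixed to the desk, a black lever selector on top, six sockets on its far side. Origin: centre of its underside; z up, x towards the sockets. The lever's upright shaft stands at the centre of the top. Six dark ticks, 61 to 71 mm from the shaft, mark the click positions. At the start the lever is in the first, second or third.
- selector (a joint): Lever turn, rad, growing clockwise from above. Six clicks 40 deg apart: 0 (anticlockwise end), 0.698, 1.396, 2.094, 2.793 (fifth), 3.491; stops 0.09 beyond the ends. At 0 the lever points 100 deg anticlockwise of the box's x axis, in the fifth 60 deg clockwise of it. A click takes 2 to 4 N at 45 mm from the shaft; past halfway (20 deg) it jumps on to the next position and stays.
- selector_tip (a point): Outer end of the lever, 58 mm from the shaft, 65 mm above the desk; x points outward along the lever, y to its anticlockwise side, z up. The lever is a black bar 20 mm thick, 5 to 23 mm above the box top, with a 6 mm fin along its middle up to 30 mm; it runs from 14 mm behind the shaft to 58 mm before it, over a steel hub disc 36 mm across, 5 mm high.
- take_key_top (a point): Centre of the top face of the take key, a grey square key 42 x 42 mm, its top 54 mm above the desk when up and 14 mm above its grey box (90 x 90 mm, 40 mm high, fixed to the desk). z up.
- take_key (a joint): How far the take key is pressed in m: 0 up, 0.006 fully down. It springs back; it starts to move at 1.5 N and is fully down at 5 N.
- phone: Phone lying flat, 74 x 150 x 9 mm, loose. Origin: centre of its underside, y along its length. To be left alone.
- tub: Clear specimen tub with a white lid, 84 mm across, 65 mm high, loose. Origin: centre of its underside. To be left alone.
- loupe: Dark standing loupe, 52 mm across, 55 mm high, loose. Origin: centre of its underside. To be left alone.
- remote: White remote control lying flat, 42 x 130 x 18 mm, loose. Origin: centre of its underside, y along its length. To be left alone.
There are look-alikes about, which are no part of the job. What is shaped like the part that bears take_key_top but orange or yellow is not meant.

How it is judged (in metres and radians):
On the way, in this order (a step that is already met when the one before it is completed fails the run):
1. the lever rests in the fifth click position (value of joint selector between 2.67 and 2.915 rad and velocity of joint selector between -0.1 and 0.1 rad/s), for 0.3 s.
2. the take key is pressed fully down (value of joint take_key above 0.0048 m), for 0.05 s.
At the end, for the whole second after the job is handed in: The lever rests in the fifth click position (joint 2.793, within 0.12 rad), the take key has been pressed at least 4.8 of its 6 mm after that and is up again (within 1 mm), and phone, tub, loupe and remote are within 15 mm of where they lay (value of joint selector between 2.67 and 2.915 rad and value of joint take_key below 0.001 m and distance of each of phone, tub, loupe, remote from where it was at the start of the episode below 0.015 m); the robot touches nothing.
It fails at once if the lever was pushed past the fifth position towards the sixth (joint above 3.2) (value of joint selector above 3.2 rad).
It fails at once if the take key was pressed (more than 3 mm) while the lever was not in the fifth position (value of joint take_key above 0.003 m and not (value of joint selector between 2.67 and 2.915 rad)).
It fails at once if the lever was pinched: pressed from both of its sides at once with more than 1.5 N each (contact force between the fingers and selector_c0 above 1.5 N and contact force between the fingers and selector_c1 above 1.5 N).
It fails at once if the phone, tub, loupe or remote was lifted or shifted by more than 15 mm (distance of any of phone, tub, loupe, remote from where it was at the start of the episode above 0.015 m).
It also fails if it takes over 64 s, if anything falls off the work surface, if the arm or the gripper's body presses on something with over 40 N, if the wrist force passes 120 N, or if a joint passes its speed limit or range.

## Working session

There is one attempt and no reset: what is moved stays moved. The work goes in short steps, Python scripts to look and compute and a tool call to move; the robot and the scene stay as the last step left them, time stands still between calls to the robot, and variables do not carry over. Pictures are saved under pics/ and viewed, and the job is handed in when it is done.

Besides the shell and the picture viewer there is one more tool, called by a JSON object that holds its "method" and its "body", one argument or row to a line. apply_moves: Moves the arm, as the interface text tells. Its arguments: {"type":"object","properties":{"plan":{"type":"array","items":{"type":"number"}}},"required":["plan"]}

```bash
mkdir -p pics; ls
cat > h.py <<'E'
import numpy as np, cv2
from bench import arm
def save(im,name): cv2.imwrite('pics/'+name,cv2.cvtColor(im,cv2.COLOR_RGB2BGR))
def cast(d,uv,z,T=None):
    K=np.array(d['camera_matrix']);k=d['k1']
    T=np.array(d['camera_from_world']) if T is None else T
    out=[]
    for u,v in np.atleast_2d(uv):
        p=np.array([(u-K[0,2])/K[0,0],(v-K[1,2])/K[1,1]]);s=p.copy()
        for _ in range(20): s=p/(1+k*(s@s))
        R=T[:3,:3];c=-R.T@T[:3,3];r=R.T@np.array([s[0],s[1],1])
        out.append(c+r*(z-c[2])/r[2])
    return np.array(out)
E
python3 - <<'E'
from h import *
s=arm.read_state();print(s)
for n in('top','scene'):
    d=arm.get_image(n);save(d['color'],n+'0.png');np.save(n+'0.npy',d,allow_pickle=True);print(d['camera_matrix'],d['k1'],d['camera_from_world'])
E
```

```text
pics
{'clock': 0.0, 'joints': array([ 1.51159421e+00,  3.85584085e-01,  6.60776578e-03, -5.03871526e-04,
       -1.19400487e+00, -2.58584899e-01]), 'joint_vel': array([ 0.00013402,  0.00047633,  0.00081757,  0.00097357, -0.00108529,
       -0.00093857]), 'joint_efforts': array([ 1.34973492e-03, -3.92293203e+01,  1.88402706e+01,  4.18639988e+00,
       -4.56616443e-03,  9.82123076e-07]), 'position': array([195.09724492, 593.14533115, 230.19718201]), 'ee_rot': array([ 9.87387636e-01, -1.58317430e-01, -1.24272523e-04,  1.11031458e-03]), 'contact_force': array([-0.30497177,  0.51995321,  0.74091987]), 'wrist_torque': array([-0.00687337, -0.04590912,  0.02641235]), 'gripper_width': 84.93238952457612}
[[477.18907335   0.         317.8142828 ]
 [  0.         477.18907335 237.17259707]
 [  0.           0.           1.        ]] -0.0868431164459698 [[-1.48314325e-02 -9.99884181e-01  3.41372822e-03  4.82126862e+00]
 [-9.99456821e-01  1.47244345e-02 -2.94831027e-02  5.47772147e+02]
 [ 2.94294227e-02 -3.84915060e-03 -9.99559450e-01  1.13046151e+03]
 [ 0.00000000e+00  0.00000000e+00  0.00000000e+00  1.00000000e+00]]
[[491.86639087   0.         321.67338751]
 [  0.         491.86639087 245.49862697]
 [  0.           0.           1.        ]] -0.11648494773122965 [[-7.77556835e-01  6.28811428e-01 -1.24774178e-03  4.45292572e+02]
 [ 4.69974716e-01  5.79826688e-01 -6.65525941e-01 -1.98949405e+02]
 [-4.17766843e-01 -5.18070651e-01 -7.46373676e-01  1.46981631e+03]
 [ 0.00000000e+00  0.00000000e+00  0.00000000e+00  1.00000000e+00]]
```

View pics/top0.png

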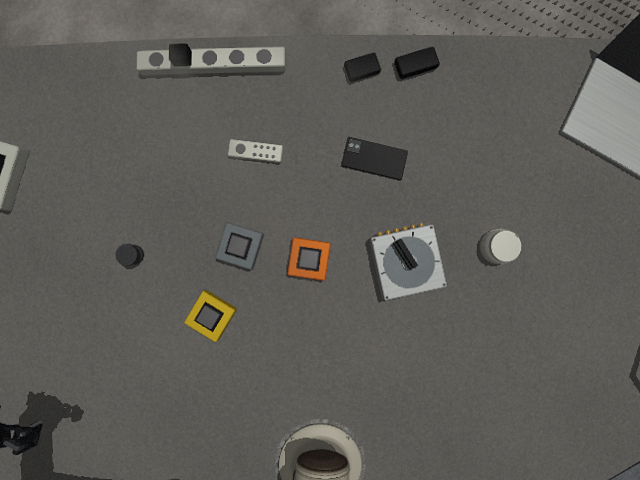

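View pics/scene0.png

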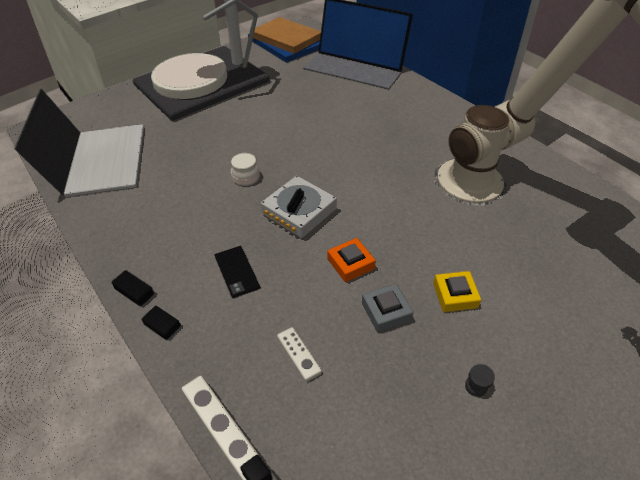

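The top view shows the switcher at about (408,262) with its sockets upward. There are three key boxes: grey (240,247), orange (309,259) and yellow (210,316). The grey one fits, since orange and yellow are excluded. Next I'll enlarge a crop to confirm it and measure.

Run:
```python
from h import *
d=np.load('top0.npy',allow_pickle=True).item();im=d['color']
a=cv2.resize(im[215:310,360:455],(570,570),interpolation=cv2.INTER_CUBIC)
b=cv2.resize(im[215:275,210:245+25],(228*1,228),interpolation=cv2.INTER_CUBIC)
c=np.zeros((570,800,3),np.uint8);c[:,:570]=a;c[:228,570:798]=b;save(c,'crop0.png')
hsv=cv2.cvtColor(im,cv2.COLOR_RGB2HSV)
def biggest(m,x0,y0,x1,y1):
    M=np.zeros(m.shape,np.uint8);M[y0:y1,x0:x1]=m[y0:y1,x0:x1]
    cs,_=cv2.findContours(M,cv2.RETR_EXTERNAL,cv2.CHAIN_APPROX_NONE);return max(cs,key=cv2.contourArea)
g=im.astype(int).sum(2)/3
# switcher top
c=biggest((g>100).astype(np.uint8),360,215,455,310)
r=cv2.minAreaRect(c);print('sw',r);P=cast(d,cv2.boxPoints(r),50);print(P.round(1),P.mean(0))
# lever
c=biggest((g<70).astype(np.uint8),385,230,428,285)
r=cv2.minAreaRect(c);print('lever',r,cv2.contourArea(c));P=cast(d,cv2.boxPoints(r),73);print(P.round(1))
# grey box
c=biggest(((im[...,2].astype(int)-im[...,0]>6)&(g>60)).astype(np.uint8),205,215,275,280)
r=cv2.minAreaRect(c);print('box',r);P=cast(d,cv2.boxPoints(r),40);print(P.round(1),P.mean(0))
print(im[247,239],im[235,222],im[247,200])
```

```text
sw ((408.4058532714844, 260.07647705078125), (68.44154357910156, 64.10294342041016), 77.47119140625)
[[ 553.  -122.6   50. ]
 [ 583.1 -268.6   50. ]
 [ 428.1 -300.1   50. ]
 [ 398.9 -154.3   50. ]] [ 490.74946979 -211.39451171   50.        ]
lever ((403.78656005859375, 254.75845336914062), (32.64793395996094, 13.03797435760498), 57.9946174621582) 356.5
[[ 527.3 -164.6   73. ]
 [ 542.5 -190.    73. ]
 [ 479.4 -228.1   73. ]
 [ 464.3 -202.7   73. ]]
box ((240.44911193847656, 261.56903076171875), (22.926403045654297, 10.226507186889648), 2.726311206817627)
[[482.6 204.5  40. ]
 [506.3 203.1  40. ]
 [503.1 149.8  40. ]
 [479.4 151.2  40. ]] [492.86867797 177.18579219  40.        ]
[93 93 92] [82 88 84] [91 88 85]
```

View pics/crop0.png

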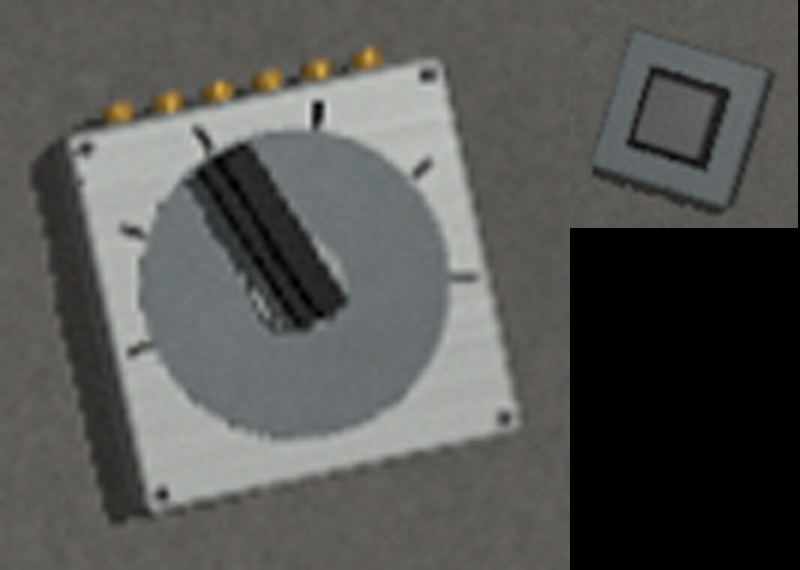

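The crop shows six ticks running clockwise from (140,350) to (463,277). The lever points at the third one, about (203,138). The grey key sits at about (238.5,246) in a plain grey box, so it is the take key.

Run:
```python
from h import *
d=np.load('top0.npy',allow_pickle=True).item()
f=lambda q:np.array(q)/6.+[360-.5+.08,215-.5+.08]
P=cast(d,f([(68,137),(442,60),(518,425),(153,512)]),50);c=P.mean(0);print(P.round(1),c)
xa=(P[0]+P[1]-P[2]-P[3])[:2];print('yaw',np.degrees(np.arctan2(xa[1],xa[0])))
sc=cast(d,f([(85,148),(428,75),(504,418),(162,494)]),50);print('screws',sc.mean(0))
yaw=np.arctan2(xa[1],xa[0])
T=cast(d,f([(140,350),(132,232),(203,138),(318,113),(422,168),(463,277)]),50)
v=(T-c)[:,:2];print(np.degrees(np.arctan2(v[:,1],v[:,0])-yaw).round(1),np.hypot(*v.T).round(1))
cen,rad=None,None
A=np.c_[2*T[:,:2],np.ones(6)];s=np.linalg.lstsq(A,(T[:,:2]**2).sum(1),rcond=None)[0];print('tickcircle',s[:2],np.sqrt(s[2]+s[:2]@s[:2]))
g=lambda q:np.array(q)/3.8+[210-.4,215-.4]
k=cast(d,g([(650-570,72),(725-570,92),(706-570,165),(632-570,147)]),54);print('key',k.round(1),k.mean(0))
k=cast(d,g([(638-570,30),(772-570,72),(730-570,212-8),(593-570,168)]),40);print('box',k.round(1),k.mean(0))
# scene view check
d=np.load('scene0.npy',allow_pickle=True).item()
im=d['color']
a=cv2.resize(im[170:240,255:345],(800,622),interpolation=cv2.INTER_CUBIC)[:600]
save(a,'crop1.png')
print('rz top at key', np.load('top0.npy',allow_pickle=True).item()['range_z'][246,238])
```

```text
[[ 544.2 -125.3   50. ]
 [ 571.8 -270.6   50. ]
 [ 430.7 -297.3   50. ]
 [ 400.1 -155.5   50. ]] [ 486.68558792 -212.18516441   50.        ]
yaw 11.29553544328318
screws [ 486.58432449 -211.94181086   50.        ]
[ 100.7   60.5   20.5  -19.8  -60.1 -100.1] [65.4 66.3 66.3 66.  66.1 64.8]
tickcircle [ 487.60602534 -211.76375035] 65.41046525206245
key [[557.7 196.8  54. ]
 [545.  151.5  54. ]
 [501.1 163.5  54. ]
 [512.6 208.2  54. ]] [529.08346297 179.99938746  54.        ]
box [[584.1 206.5  40. ]
 [557.1 124.5  40. ]
 [477.  151.2  40. ]
 [500.  235.   40. ]] [529.56170556 179.28526618  40.        ]
rz top at key 1091.7372
```

Lever shaft is at about (487,-212) with box yaw 11.3°, so the lever lies at about 31° in the third click. The key is at about (529,180). I'll close the fingers and move across high.

{"method": "apply_moves", "body": {
  "plan": [1, 0.015, -0.037, 0, 6, 1, 0.03, -0.075, 0, 12, 1, 0.045, -0.112, 0, 18, 1, 0.06, -0.15, 0, 24, 1, 0.075, -0.187, 0, 30, 1, 0.09, -0.225, 0, 36, 1, 0.105, -0.262, 0, 42, 1, 0.12, -0.3, 0, 48]
}}

```text
clock: 0.77
position: [315.3, 291.6, 231.1]
ee_rot: [0.966, 0.26, -0.0, 0.0]
contact_force: [0.8, 0.5, -0.5]
gripper_width: -0.5
```

{"method": "apply_moves", "body": {
  "plan": [1, 0.015, -0.037, 0, 0, 1, 0.03, -0.075, 0, 0, 1, 0.045, -0.112, 0, 0, 1, 0.06, -0.15, 0, 0, 1, 0.075, -0.187, 0, 0, 1, 0.09, -0.225, 0, 0, 1, 0.105, -0.262, 0, 0, 1, 0.12, -0.3, 0, 0]
}}

```text
clock: 1.43
position: [435.3, -8.3, 231.3]
ee_rot: [0.966, 0.257, 0.0, -0.0]
contact_force: [1.3, 0.5, 0.7]
gripper_width: -0.1
```

{"method": "apply_moves", "body": {
  "plan": [1, 0.015, -0.037, -0.02, 0, 1, 0.03, -0.065, -0.04, 0, 1, 0.045, -0.1, -0.06, 0, 1, 0.06, -0.13, -0.08, 0, 1, 0.067, -0.143, -0.09, 0, 1, 0.067, -0.143, -0.09, 0, 1, 0.067, -0.143, -0.09, 0]
}}

```text
clock: 2.02
position: [501.6, -150.0, 140.1]
ee_rot: [0.967, 0.256, -0.001, -0.0]
contact_force: [0.0, -0.4, 0.1]
gripper_width: -0.2
```

Run:
```python
from h import *
s=arm.read_state();print({k:np.round(s[k],3) for k in('clock','joints','position','ee_rot','contact_force','gripper_width')})
d=arm.get_image('top');im=d['color']
save(cv2.resize(im[200:320,350:470],(480,480),interpolation=cv2.INTER_CUBIC),'t1.png')
d=arm.get_image('wrist');save(d['color'],'w1.png');np.save('w1.npy',d,allow_pickle=True)
d=arm.get_image('scene');im=d['color']
save(cv2.resize(im[120:260,220:380],(800,600)[:2],interpolation=cv2.INTER_CUBIC),'s1.png')
```

```text
{'clock': np.float64(2.017), 'joints': array([ 0.02 ,  0.304, -0.366, -0.   , -0.904,  2.069]), 'position': array([ 501.553, -150.005,  140.059]), 'ee_rot': array([ 0.967,  0.256, -0.001, -0.   ]), 'contact_force': array([ 0.026, -0.42 ,  0.069]), 'gripper_width': np.float64(-0.194)}
```

View pics/w1.png

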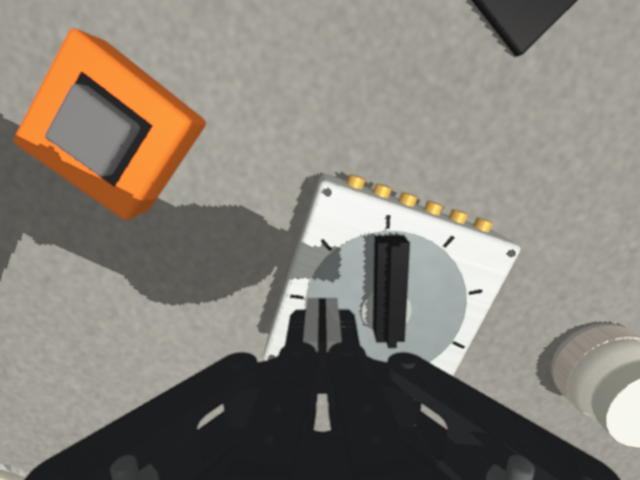

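View pics/s1.png

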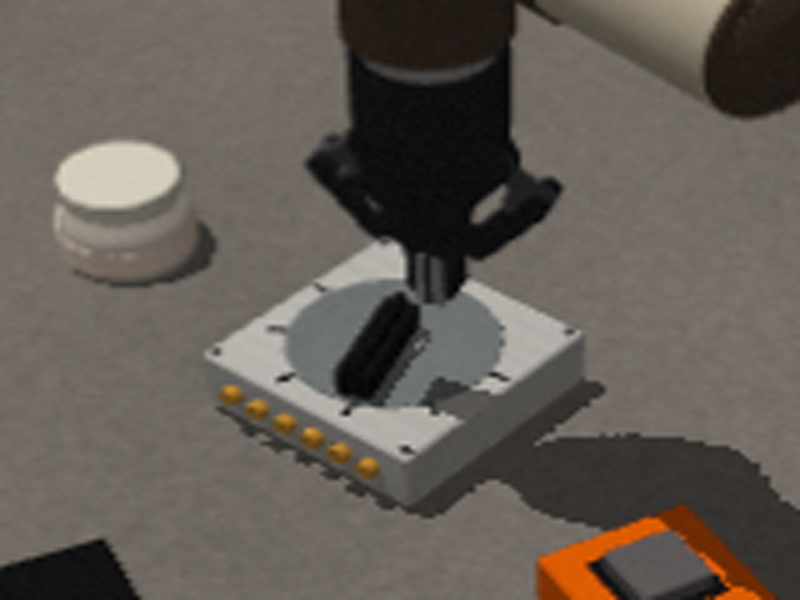

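The wrist view shows the closed tips at (322,320), beside the lever at (390,290) on its anticlockwise side with a clear gap. Now I'll lower to z≈62.

{"method": "apply_moves", "body": {
  "plan": [1, 0, 0, -0.03, 0, 1, 0, 0, -0.055, 0, 1, 0, 0, -0.072, 0, 1, 0, 0, -0.078, 0, 1, 0, 0, -0.078, 0, 1, 0, 0, -0.078, 0]
}}

```text
clock: 2.67
position: [503.1, -148.8, 64.6]
ee_rot: [0.966, 0.258, 0.001, 0.0]
contact_force: [0.0, -0.3, 1.5]
gripper_width: -0.3
```

Run:
```python
from h import *
S=np.array([487,-212]);r=45
for off in (25,):
  for th in (31,20,10,2,-9,-20,-32,-35):
    t=np.radians(th);p=S+r*np.array([np.cos(t),np.sin(t)])+off*np.array([-np.sin(t),np.cos(t)])
    print(th,p.round(1),(p-[502.3,-149.3]).round(1),th-31)
```

```text
31 [ 512.7 -167.4] [ 10.4 -18.1] 0
20 [ 520.7 -173.1] [ 18.4 -23.8] -11
10 [ 527.  -179.6] [ 24.7 -30.3] -21
2 [ 531.1 -185.4] [ 28.8 -36.1] -29
-9 [ 535.4 -194.3] [ 33.1 -45. ] -40
-20 [ 537.8 -203.9] [ 35.5 -54.6] -51
-32 [ 538.4 -214.6] [ 36.1 -65.3] -63
-35 [ 538.2 -217.3] [ 35.9 -68. ] -66
```

{"method": "apply_moves", "body": {
  "plan": [1, 0.003, -0.005, 0, 0, 1, 0.006, -0.01, 0, 0, 1, 0.01, -0.018, 0, 0, 1, 0.014, -0.021, 0, -5, 1, 0.018, -0.024, 0, -11, 1, 0.018, -0.024, 0, -11]
}}

```text
clock: 3.17
position: [521.5, -174.3, 64.0]
ee_rot: [0.987, 0.162, 0.001, 0.0]
contact_force: [-0.4, 1.0, 1.7]
gripper_width: -0.0
```

Run:
```python
from h import *
s=arm.read_state();print({k:np.round(s[k],3) for k in('clock','position','contact_force','gripper_width')})
d=arm.get_image('wrist');save(d['color'],'w2.png')
```

```text
{'clock': np.float64(3.167), 'position': array([ 521.535, -174.316,   64.037]), 'contact_force': array([-0.436,  1.032,  1.739]), 'gripper_width': np.float64(-0.046)}
```

View pics/w2.png

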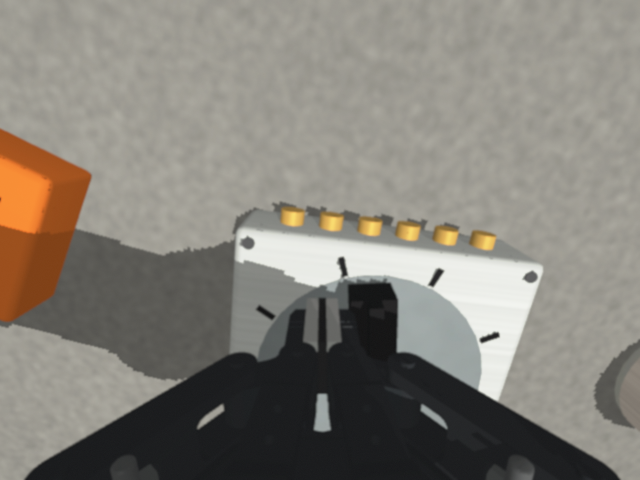

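The tip is against the lever, at about (350,310), and the lever has moved a little past tick 3. I'll continue slowly over the click.

{"method": "apply_moves", "body": {
  "plan": [1, 0.003, -0.003, 0, -5, 1, 0.006, -0.006, 0, -10, 1, 0.008, -0.009, 0, -13, 1, 0.0095, -0.011, 0, -16, 1, 0.0095, -0.011, 0, -16, 1, 0.0095, -0.011, 0, -16]
}}

```text
clock: 3.72
position: [529.7, -184.6, 63.4]
ee_rot: [1.0, 0.026, 0.0, 0.0]
contact_force: [-0.3, 0.0, 0.8]
gripper_width: 0.4
```

Run:
```python
from h import *
s=arm.read_state();print({k:np.round(s[k],3) for k in('clock','position','contact_force','gripper_width')})
d=arm.get_image('wrist');save(d['color'],'w3.png')
```

```text
{'clock': np.float64(3.717), 'position': array([ 529.724, -184.609,   63.353]), 'contact_force': array([-0.251,  0.013,  0.812]), 'gripper_width': np.float64(0.424)}
```

View pics/w3.png

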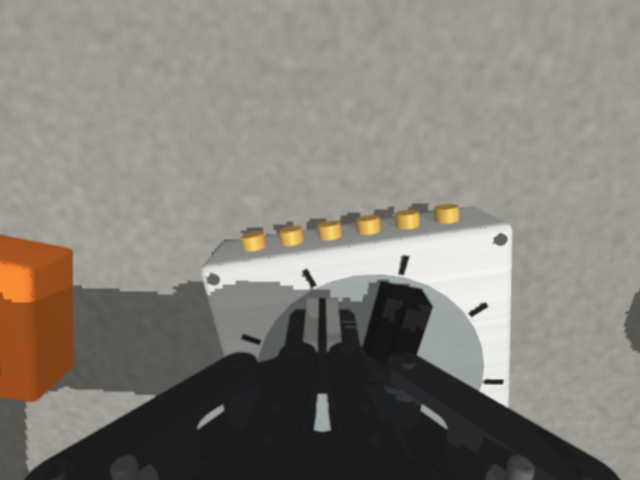

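The lever has jumped to the fourth tick (404,265) and is clear of the finger. Now the next click, slowly.

{"method": "apply_moves", "body": {
  "plan": [1, 0.003, -0.005, 0, -6, 1, 0.0055, -0.01, 0, -13, 1, 0.007, -0.0145, 0, -18, 1, 0.008, -0.0195, 0, -24, 1, 0.0083, -0.023, 0, -28, 1, 0.0085, -0.0265, 0, -32, 1, 0.0085, -0.0285, 0, -34, 1, 0.0085, -0.0285, 0, -34]
}}

```text
clock: 4.43
position: [538.3, -213.0, 63.3]
ee_rot: [0.963, -0.269, 0.0, -0.0]
contact_force: [0.3, -0.3, 0.0]
gripper_width: -0.1
```

Run:
```python
from h import *
s=arm.read_state();print({k:np.round(s[k],3) for k in('clock','position','contact_force','gripper_width')})
d=arm.get_image('wrist');save(d['color'],'w4.png')
```

```text
{'clock': np.float64(4.433), 'position': array([ 538.267, -212.956,   63.337]), 'contact_force': array([ 0.275, -0.265,  0.001]), 'gripper_width': np.float64(-0.071)}
```

View pics/w4.png

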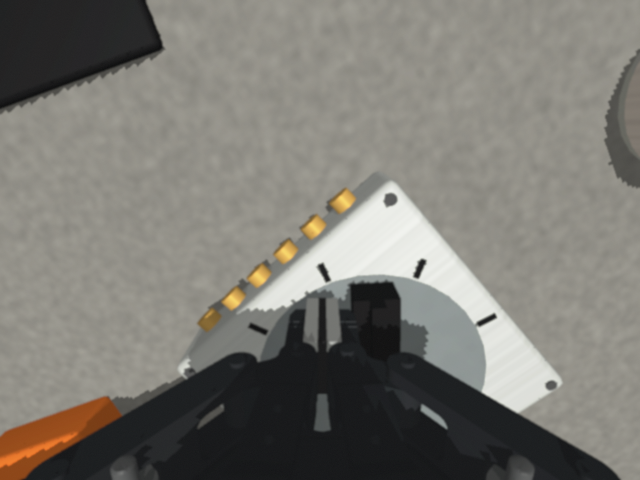

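The lever is about midway between tick 4 (323,272) and tick 5 (420,268). I'll nudge it a few millimetres more.

{"method": "apply_moves", "body": {
  "plan": [1, 0, -0.0015, 0, -2, 1, 0, -0.003, 0, -4, 1, 0, -0.004, 0, -5, 1, 0, -0.004, 0, -5, 1, 0, -0.004, 0, -5]
}}

```text
clock: 4.9
position: [538.1, -216.8, 63.3]
ee_rot: [0.951, -0.31, -0.0, 0.0]
contact_force: [-0.3, 1.1, -0.1]
gripper_width: 0.1
```

Run:
```python
from h import *
s=arm.read_state();print({k:np.round(s[k],3) for k in('clock','position','contact_force','gripper_width')})
d=arm.get_image('wrist');save(d['color'],'w5.png')
```

```text
{'clock': np.float64(4.9), 'position': array([ 538.128, -216.774,   63.275]), 'contact_force': array([-0.282,  1.078, -0.106]), 'gripper_width': np.float64(0.056)}
```

View pics/w5.png

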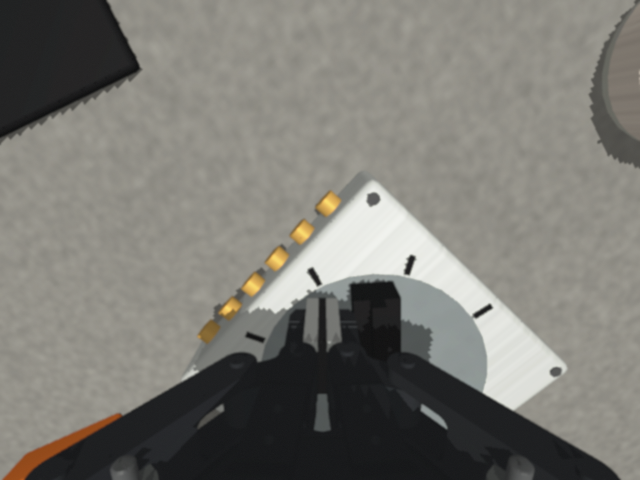

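{"method": "apply_moves", "body": {
  "plan": [1, 0, -0.001, 0, -1, 1, 0, -0.002, 0, -2, 1, 0, -0.003, 0, -3, 1, 0, -0.003, 0, -3, 1, 0, -0.003, 0, -3]
}}

```text
clock: 5.37
position: [538.3, -219.9, 63.3]
ee_rot: [0.942, -0.336, -0.0, 0.0]
contact_force: [0.2, 0.1, -0.4]
gripper_width: -0.1
```

Run:
```python
from h import *
s=arm.read_state();print({k:np.round(s[k],3) for k in('clock','position','contact_force','gripper_width')})
d=arm.get_image('wrist');save(d['color'],'w6.png')
d=arm.get_image('scene');save(cv2.resize(d['color'][120:260,220:380],(800,600)[:2],interpolation=cv2.INTER_CUBIC),'s6.png')
```

```text
{'clock': np.float64(5.367), 'position': array([ 538.254, -219.886,   63.3  ]), 'contact_force': array([ 0.157,  0.079, -0.397]), 'gripper_width': np.float64(-0.052)}
```

View pics/w6.png

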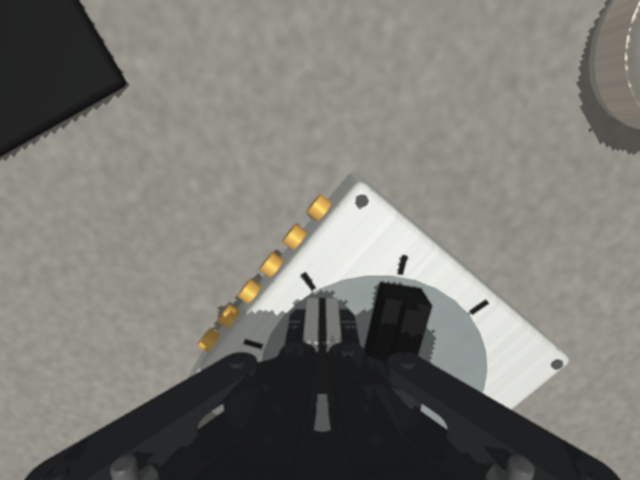

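View pics/s6.png

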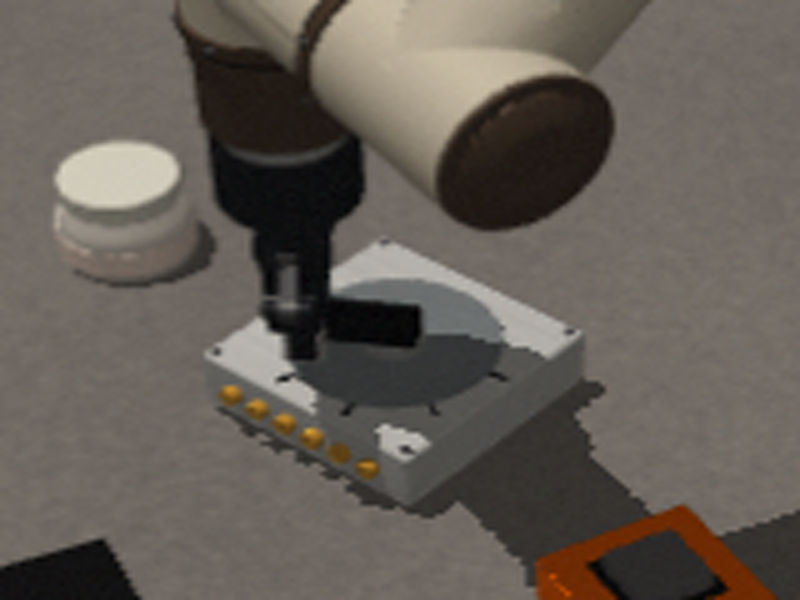

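The lever jumped to the fifth tick (403,265), with a gap to the finger. Next I'll back off, lift, and travel towards the key.

{"method": "apply_moves", "body": {
  "plan": [1, 0.005, 0.006, 0, 0, 1, 0.01, 0.012, 0.005, 0, 1, 0.01, 0.015, 0.04, 0, 1, 0.01, 0.015, 0.075, 0, 1, 0.005, 0.05, 0.09, 0, 1, 0, 0.09, 0.09, 0, 1, -0.005, 0.13, 0.09, 5, 1, -0.009, 0.17, 0.09, 10]
}}

```text
clock: 6.13
position: [529.3, -47.7, 154.4]
ee_rot: [0.968, -0.25, 0.001, -0.0]
contact_force: [0.7, 0.7, 1.1]
gripper_width: 0.3
```

{"method": "apply_moves", "body": {
  "plan": [1, 0, 0.04, 0, 5, 1, 0, 0.08, 0, 10, 1, 0, 0.12, 0, 12, 1, 0, 0.16, 0, 12, 1, 0, 0.2, 0, 12, 1, 0, 0.23, 0, 12, 1, 0, 0.23, 0, 12, 1, 0, 0.23, 0, 12]
}}

```text
clock: 6.8
position: [529.1, 182.6, 153.5]
ee_rot: [0.989, -0.148, 0.0, -0.0]
contact_force: [-0.9, 0.6, 0.4]
gripper_width: 0.1
```

Run:
```python
from h import *
s=arm.read_state();print({k:np.round(s[k],3) for k in('clock','position','ee_rot','contact_force','gripper_width')})
T=np.eye(4)
from scipy.spatial.transform import Rotation as R
d=arm.get_image('wrist');save(d['color'],'w7.png');np.save('w7.npy',dict(d=d,s=s),allow_pickle=True)
d=arm.get_image('top');c=cv2.resize(d['color'][215:310,360:455],(570,570),interpolation=cv2.INTER_CUBIC);save(c,'t7.png')
```

```text
{'clock': np.float64(6.8), 'position': array([529.134, 182.641, 153.538]), 'ee_rot': array([ 0.989, -0.148,  0.   , -0.   ]), 'contact_force': array([-0.873,  0.568,  0.43 ]), 'gripper_width': np.float64(0.101)}
```

View pics/w7.png

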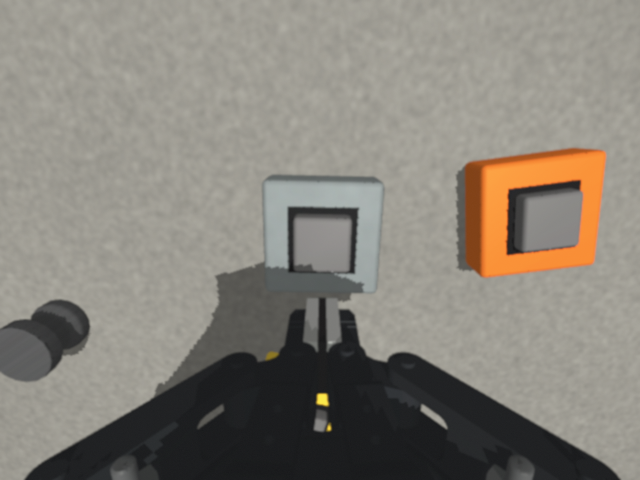

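View pics/t7.png

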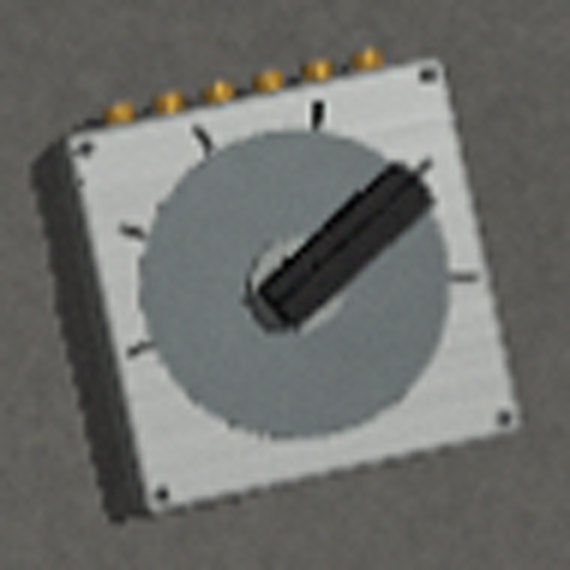

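The top view shows the lever at the fifth tick (422,168). The wrist view shows the grey key at (323,241) in its grey box. I'll check the key's position with a ray from this view.

Run:
```python
from h import *
from scipy.spatial.transform import Rotation as R
o=np.load('w7.npy',allow_pickle=True).item();d=o['d'];s=o['s']
W=np.eye(4);W[:3,:3]=R.from_quat(s['ee_rot']).as_matrix();W[:3,3]=s['position']
print(cast(d,[(323,241)],54,np.linalg.inv(W@np.array(d['mount']))))
```

```text
[[533.19309855 180.26838278  54.        ]]
```

Both views agree to about 4 mm, so I'll aim at (531,180) and go down to just above the key.

{"method": "apply_moves", "body": {
  "plan": [1, 0.002, -0.002, -0.035, 0, 1, 0.002, -0.002, -0.065, 0, 1, 0.002, -0.002, -0.085, 0, 1, 0.002, -0.002, -0.092, 0, 1, 0.002, -0.002, -0.092, 0, 1, 0.002, -0.002, -0.092, 0]
}}

```text
clock: 7.4
position: [532.0, 177.7, 62.1]
ee_rot: [0.989, -0.15, 0.001, -0.0]
contact_force: [0.6, 0.2, 0.0]
gripper_width: -0.3
```

{"method": "apply_moves", "body": {
  "plan": [1, 0, 0, -0.004, 0, 1, 0, 0, -0.008, 0, 1, 0, 0, -0.011, 0, 1, 0, 0, -0.013, 0, 1, 0, 0, -0.013, 0]
}}

```text
clock: 7.82
position: [532.2, 178.6, 49.1]
ee_rot: [0.989, -0.149, 0.001, -0.001]
contact_force: [0.0, -1.4, 4.6]
gripper_width: 0.2
```

{"method": "apply_moves", "body": {
  "plan": [1, 0, 0, -0.001, 0, 1, 0, 0, -0.002, 0, 1, 0, 0, -0.0025, 0, 1, 0, 0, -0.0025, 0]
}}

```text
clock: 8.15
position: [532.3, 178.7, 48.0]
ee_rot: [0.989, -0.149, 0.001, -0.001]
contact_force: [-2.4, -0.7, 12.5]
gripper_width: -0.3
```

The force jumped to 12.5 N at z≈48, so the key is on its bottom stop. Now I'll lift off.

{"method": "apply_moves", "body": {
  "plan": [1, 0, 0, 0.006, 0, 1, 0, 0, 0.015, 0, 1, 0, 0, 0.04, 0, 1, 0, 0, 0.08, 0, 1, 0, 0, 0.1, 0, 1, -0.02, 0, 0.12, 0, 1, -0.06, 0, 0.13, 0, 1, -0.06, 0, 0.13, 0]
}}

```text
clock: 8.82
position: [466.1, 176.9, 177.4]
ee_rot: [0.989, -0.15, -0.001, -0.0]
contact_force: [-0.9, -0.2, -0.8]
gripper_width: -0.1
```

{"method": "apply_moves", "body": {
  "plan": [1, -0.03, 0.03, 0, 0, 1, -0.05, 0.07, 0, 0, 1, -0.05, 0.1, 0, 0, 1, -0.05, 0.1, 0, 0, 1, -0.05, 0.1, 0, 0]
}}

```text
clock: 9.23
position: [420.0, 279.1, 175.3]
ee_rot: [0.989, -0.148, -0.001, 0.001]
contact_force: [-0.8, 0.4, 0.6]
gripper_width: -0.3
```

Run:
```python
from h import *
s=arm.read_state();print({k:np.round(s[k],3) for k in('clock','position','contact_force')})
d0=np.load('top0.npy',allow_pickle=True).item();d=arm.get_image('top');save(d['color'],'t8.png')
for n,(x,y) in dict(key=(238,246),phone=(374,158),tub=(505,246),loupe=(128,255),remote=(256,151)).items():
    a=d0['range_z'][y-3:y+4,x-3:x+4];b=d['range_z'][y-3:y+4,x-3:x+4];
    g0=cv2.cvtColor(d0['color'],cv2.COLOR_RGB2GRAY)[y-28:y+28,x-40:x+40].astype(np.float32);g=cv2.cvtColor(d['color'],cv2.COLOR_RGB2GRAY)[y-28:y+28,x-40:x+40].astype(np.float32)
    print(n,np.median(a),np.median(b),cv2.phaseCorrelate(g0,g))
```

```text
{'clock': np.float64(9.233), 'position': array([420.046, 279.081, 175.298]), 'contact_force': array([-0.815,  0.408,  0.584])}
key 1093.5463 1092.9872 ((-0.066195695351567, -0.0984194794017057), 0.95493305961291)
phone 1145.2028 1145.3737 ((0.06992731945688035, -0.02202257421652476), 0.995427115559578)
tub 1084.0337 1084.6929 ((-0.01843782019015805, -0.05802891162906576), 0.9933069004615148)
loupe 1089.9454 1090.2955 ((-0.0566247449239512, 0.07794630940707492), 0.9604611480236054)
remote 1134.8733 1135.4705 ((0.027181628059111063, 0.06432981099832702), 0.9754295296470324)
```

View pics/t8.png

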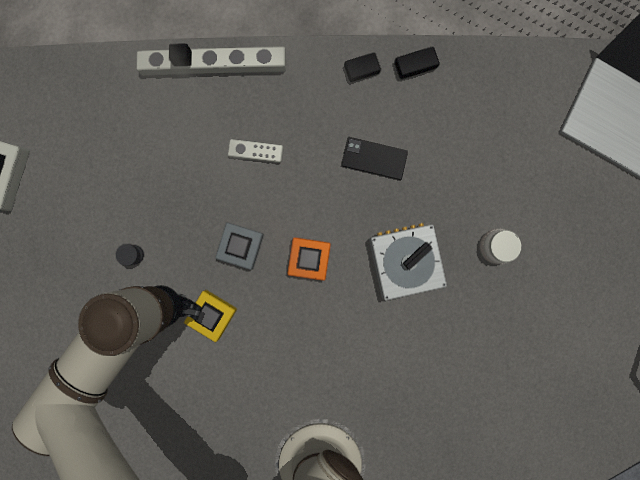

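The lever still points at the fifth tick (415,255). The key reads the same height as at the start, the four loose objects haven't moved, and the arm is clear.

```bash
python3 -c "
from h import *
print(arm.job_done())"
```

```text
the job is handed in; nothing more can be done
None
```

I set the lever to the fifth position and then pressed the grey take key once. I handed the job in at about 9 s of the 64 s allowed.

- **Lever:** It started in the third position. I pushed it clockwise with the closed fingertips, two clicks from one side only. The second click hadn't gone over after the first push, so I added about 7 mm in small steps. The top view then showed it on the fifth tick, and it was still there after the key press.
- **Take key:** The force rose to 12.5 N at about 48 mm height, so the key was on its bottom stop. After I lifted off, its height read within 1 mm of the start (1093.0 against 1093.5 mm). The top and wrist views placed the key about 4 mm apart; I aimed between the two.
- **Loose objects:** The phone, tub, loupe and remote moved less than 0.1 pixel in the top view.
- **Arm:** It ended clear at 175 mm height, with about 1 N on the force reading, which is noise level. No check failed.

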